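# Pack the column box and close it

## Task

A chromatography column has been left lying across the top of the column box, where it stands above the fill line and keeps the lid from closing. Lay it down lengthwise in the free bay (the one with the rubber liner; leave the other column where it is in its own bay), then put the lid on the box so that it is fully seated all round, and let go. Do not push aside or tip the bottle, spanner and vial rack on the bench.

Things in the scene. Friction and masses are not known exactly. Their poses are not given: they have to be found in the camera images.
- box: Grey plastic column box fixed to the bench, open on top: outside 208 (x) x 152 (y) x 50 high, walls and floor 4 thick, so inside 200 x 144. Origin: centre of its underside; x along its long side, z up. A low divider along x at y = 0 (4 thick, top 30 above the underside) makes two equal bays, each 200 x 70, centred at y = +37 and y = -37. The dark fill line runs round the inner walls 38 above the underside.
- liner: Thin dark rubber strip 190 x 60 x 2, fixed on the floor of the free bay, at its centre; origin: centre of its underside, x along the bay. Either bay may be the free one. Its top is 6 above the box's underside.
- column: Steel column to pack, 0.18 kg: tube 14 diameter, hexagonal nut (22 across flats, 18 long) on each end, 172 long in all (140 bare tube). Origin: middle of its axis, x along it; both ends alike. At the start it lies crosswise, nuts on the two long rims, axis 61 above the box's underside, up to 35 from the box's middle along x. Lying on the liner its axis is 17 above the box's underside.
- stored: An identical column already lying lengthwise in the other bay, axis 15 above the box's underside; loose; origin: middle of its axis, x along the axis. It stays there.
- lid: White lid, 0.2 kg, right way up on the bench left or right of the box. Origin: centre of the lip's lower edge; x along the long side, z up. Plate 212 x 156, z = 8 to 13; lip below it 194 x 138 (lower half 188 x 132), 3 play per side in the box. Bar grip at its centre: 80 along x, 14 thick along y, z = 13 to 40. Either way round fits. Seated, its origin is 42 above the box's underside.
- reagent: Bystander: amber bottle, 72 in diameter, 140 high; origin: centre of its underside.
- spanner: Bystander: steel spanner 150 long, lying flat; origin: underside, near its middle, x along it.
- vialrack: Bystander: off-white rack with vials, 75 (x) x 110 (y) x 41 high; origin: centre of its underside.
Mind the look-alikes: they are no part of the job. What is shaped like the column but green, pink or purple is not meant.

How it is judged:
By the outcome, as a careful person would: the job done as asked, in the order asked, and still so for the second after the job is handed in, with the robot touching nothing.
It also fails if it takes over 62 s, if anything falls off the work surface, if the arm or the gripper's body presses on something with over 40 N, if the wrist force passes 120 N, or if a joint passes its speed limit or range.

## Robot

A 6-joint arm with a two-finger parallel gripper is mounted at the origin on the work surface. World frame = base frame: x ahead of the robot, y to its left, z up, the work surface at z = 0. Lengths are in m, angles in degrees, forces in N, time in s.
With the tool pointing down it reaches from about 0.25 to 0.725 m from the base axis. Payload 4 kg.
Tool frame: the origin (TCP) lies on the mounting face of the last link; the fingertips stand 173 mm ahead of it and the grasp point (between the pads) lies 155 mm ahead of it; z points along the fingers, y is the line along which they close (so a half turn about z gives the same grasp; the last joint's range is limited). The gripper opens to 85 mm and grips with 20 to 120 N. Pads are 22 mm wide; open, the fingers measure 114 mm over their backs; the gripper's body (76 mm by 85 mm) begins 54 mm behind the grasp point. The pads swing forward as they close: fully open they stand 13 mm farther back than shut.
Start: joints at [72.938, 13.785, 0.286, 76.501, 0, 90], TCP at [0.147, 0.478, 0.405] pointing down, gripper open.
Joint ranges: [-155.79, 155.79], [-60.16, 107.12], [-62.33, 73.08], [-114, 123.19], [-81.49, 82.49], [-180, 180]. Speed limits (degrees/s): [159.86, 159.86, 180, 180, 180, 180].

## Interface

Orientations are given as a 3x3 rotation matrix whose columns are the frame's x, y, z axes.
In Python, from cell import manip, camera gives the robot as it stands.
- The arm moves only by the tool arm_command, never from a script. Its argument "deltas" is a list of rows, each an object of numbers: "gripper": the closure, from 0 (fully open) to 1 (shut); "tx", "ty", "tz": the shift along the world's x, y, z in m; "spin": the turn about the world's z in rad. A call has 1 to 5 rows; each row shifts and turns the commanded pose from where the row before left it; what a row does not reach is not made up. A row lasts 1/8 s, in which the tool goes at most 62.5 mm and 10.7 degrees, less where a joint would pass 70% of its speed; a pose out of reach is approached as far as the arm can. A call is refused whole if a number of a shift passes 0.0625 or a number of a turn 0.188, either way. A call with a gripper value outside its range is refused whole. The fingers move at their own pace and stop on an object; "squeeze" is the grip in N (left out, the last holds). Time passes only in rows, so rows that do not move let the fingers close. It gives the time, the measured TCP pose, the force, the opening and the grip force at its end, in the units of the state.
- manip.state(): the state, without advancing time (a new reading comes with each control period).
- camera(name): name is "scene" or "side" or "wrist"; returns a dict with "frame" (384x512x3 uint8, red, green, blue), "fx", "fy", "cx", "cy" (pixels), "R" (3x3) and "t" (3): a world point X has camera coordinates R X + t; the wrist camera has in their place "T_tool_cam" (4x4, takes a point from camera to tool coordinates, whose origin is the TCP and whose axes are the flange's). Camera axes: x right, y down, z forward; pixel columns grow to the right and rows downward; lengths in m; the calibration is good to about 2 mm. A picture is of the moment at which its call begins: read the wrist's pose just before it. There is no depth.
- manip.sign_off(): hands the job in; it is judged then, once.
The state is a dict: "time_s": time; "joint_positions": joint angles; "qvel": joint speeds; "joint_efforts": joint torques, N m; "position": TCP position; "orientation": TCP orientation; "contact_force": force on the tool from outside, world axes, zero at the start; "ft_torque": the same for the moment, N m; "finger_gap": finger opening in m; "gripper_force": force on a finger pad.
Only numpy, scipy, OpenCV 4.12 (cv2) and the standard library are available. Lean on these libraries where they do the work, as an engineer would, in place of code of your own. Each camera call takes 0.05 s, during which the arm holds its last target. There are 200 camera calls.

## Working session

There is one attempt and no reset: what is moved stays moved. The work goes in short steps, Python scripts to look and compute and a tool call to move; the robot and the scene stay as the last step left them, time stands still between calls to the robot, and variables do not carry over. Pictures are saved under pics/ and viewed, at most 10 in all, crops included, and the job is handed in when it is done.

Besides the shell and the picture viewer there is one more tool, called after "Call:" in YAML: its name, and indented under it one key for each argument. arm_command: Moves the arm, as the interface text tells. Its arguments: {"type":"object","properties":{"deltas":{"type":"array"},"squeeze":{"type":"number"}},"required":["deltas"]}

```bash
ls; mkdir -p pics
python3 - <<'E'
from cell import manip,camera
import cv2,json,numpy as np
s=manip.state();print(s)
for n in("scene","side"):
    c=camera(n);cv2.imwrite(f"pics/{n}0.png",c["frame"][:,:,::-1])
    np.savez(f"{n}0.npz",**c);print(n,c["fx"],c["cx"],c["cy"],np.round(-c["R"].T@c["t"],3))
E
```

```text
pics
{'time_s': 0.0, 'joint_positions': array([7.29379465e+01, 1.38317296e+01, 2.13141383e-01, 7.65026195e+01,
       1.01551542e-03, 9.00002905e+01]), 'qvel': array([ 0.11785178,  0.08477813,  0.06349621,  0.05498692, -0.04295723,
        0.07995002]), 'joint_efforts': array([ 2.40973495e-03, -3.72322476e+01,  2.52406293e+01,  1.71206956e-02,
        2.70807859e-04,  9.49952607e-06]), 'position': array([0.14662021, 0.47772984, 0.40381286]), 'orientation': array([[-9.55986047e-01,  2.93411438e-01, -6.37638924e-04],
       [ 2.93412130e-01,  9.55983919e-01, -2.01716484e-03],
       [ 1.77133204e-05, -2.11547244e-03, -9.99997762e-01]]), 'contact_force': array([-0.61766506, -0.3759572 ,  0.40993037]), 'ft_torque': array([ 0.00092005,  0.01753254, -0.035119  ]), 'gripper_force': 0.0, 'finger_gap': 0.08486986983166908}
scene 384.9114474407849 247.89583059496982 188.83079917252243 [1.212 0.572 0.634]
side 416.17635998381445 256.1300618405398 198.6655272641222 [0.308 0.869 0.758]
```

View pics/scene0.png

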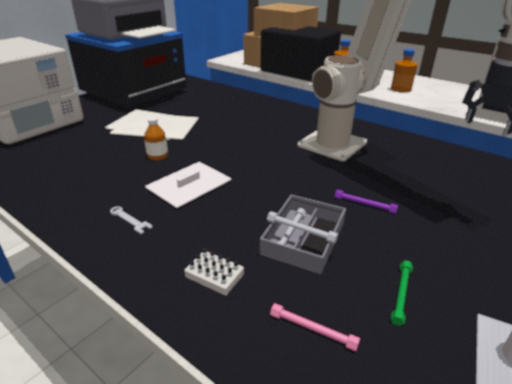

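View pics/side0.png

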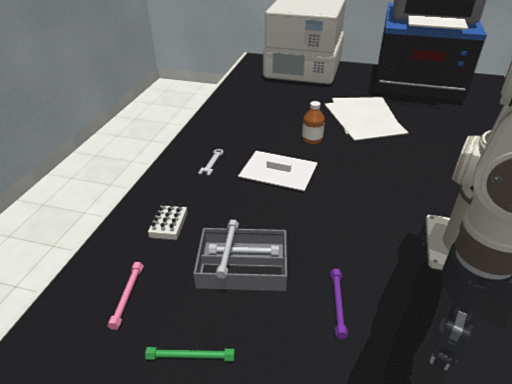

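The side view shows the steel column lying crosswise on the box at (229,247). What could be taken for it: the stored steel column in the bay at (245,249), and the pink (126,295), green (190,354) and purple (339,303) ones. I choose the steel one on the rims and will check it in a crop.

```bash
cat > h.py <<'E'
import numpy as np,cv2
from cell import manip,camera
def ray(c,u,v,z):
    R,t=c["R"],c["t"];o=-R.T@t
    d=R.T@np.array([(u-c["cx"])/c["fx"],(v-c["cy"])/c["fy"],1]);return o+d*(z-o[2])/d[2]
def proj(c,X):
    p=c["R"]@np.asarray(X)+c["t"];return np.array([c["fx"]*p[0]/p[2]+c["cx"],c["fy"]*p[1]/p[2]+c["cy"]])
def wristcam():
    s=manip.state();c=dict(camera("wrist"));T=np.eye(4);T[:3,:3]=s["orientation"];T[:3,3]=s["position"]
    W=T@c["T_tool_cam"];c["R"]=W[:3,:3].T;c["t"]=-W[:3,:3].T@W[:3,3];return c,s
E
python3 - <<'E'
from h import *
a=dict(np.load("scene0.npz"));b=dict(np.load("side0.npz"))
A=cv2.resize(a["frame"][190:275,255:355],None,fx=4,fy=4,interpolation=2)
B=cv2.resize(b["frame"][215:300,190:290],None,fx=4,fy=4,interpolation=2)
cv2.imwrite("pics/crop1.png",np.hstack([A,B])[:,:,::-1])
for n,c in(("scene",a),("side",b)):
    f=c["frame"].astype(int);m=(f.min(2)>190).astype(np.uint8)
    ks,_=cv2.findContours(m,cv2.RETR_EXTERNAL,cv2.CHAIN_APPROX_NONE)
    for k in ks:
        ar=cv2.contourArea(k);(x,y),_=cv2.minEnclosingCircle(k)
        if ar>800:
            P=np.array([ray(c,*p,.013)[:2] for p in k[:,0].astype(float)],np.float32)
            print(n,int(x),int(y),ar,cv2.minAreaRect(P))
E
```

```text
scene 25 352 1554.5 ((1.158798336982727, -0.01150253415107727), (0.05454063415527344, 0.19517451524734497), 0.06004578247666359)
scene 485 349 1078.5 ((0.6027047038078308, 0.6531329154968262), (0.15441232919692993, 0.05298355966806412), 11.587985038757324)
scene 106 296 1025.0 ((0.9691498875617981, -0.10339322686195374), (0.010166684165596962, 0.7986196279525757), 0.10769319534301758)
scene 188 182 1736.5 ((0.5424553751945496, -0.19977036118507385), (0.1546318233013153, 0.20953606069087982), 84.80738830566406)
scene 152 122 1262.0 ((0.3214942216873169, -0.6348761320114136), (0.2328854352235794, 0.33003097772598267), 20.515172958374023)
scene 414 95 2222.5 ((-0.7829396724700928, 0.05677853524684906), (0.5582200288772583, 0.45878928899765015), 8.66881275177002)
side 277 169 1770.5 ((0.5386088490486145, -0.20376835763454437), (0.15575295686721802, 0.21200205385684967), 84.91902160644531)
side 366 118 2125.0 ((0.30599555373191833, -0.6380379796028137), (0.24488858878612518, 0.33676767349243164), 19.615209579467773)
side 122 195 18045.5 ((1.0899841785430908, -0.33487755060195923), (0.28920605778694153, 1.7521916627883911), 0.0374753437936306)
side 304 5 961.0 ((0.8107930421829224, -2.2169442176818848), (0.4511878192424774, 0.4697938859462738), 89.55976104736328)
```

View pics/crop1.png

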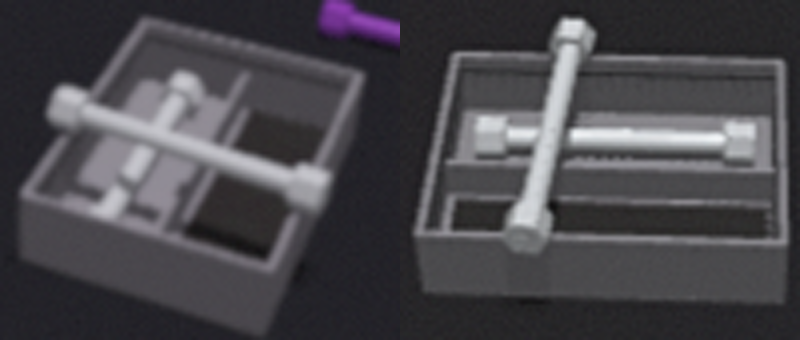

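The crop confirms it. The steel column lies on the rims: scene crop ends at (65,108) and (308,188), side crop ends at (573,38) and (527,228). The free bay, with its dark liner, is the nearer one in the side view (higher y). Rim corners next.

Run:
```python
from h import *
a=dict(np.load("scene0.npz"));b=dict(np.load("side0.npz"))
def f(c,o,pts,z):return np.array([ray(c,o[0]+(x+.5)/4-.5,o[1]+(y+.5)/4-.5,z) for x,y in pts])
for n,c,o,cor,e in(("scene",a,(255,190),[(145,17),(366,72),(273,269),(20,192)],[(65,108),(308,188)]),
 ("side",b,(190,215),[(450-400,54),(784-400,61),(788-400,241),(415-400,235)],[(573-400,37),(528-400,227)])):
    P=f(c,o,cor,.05);print(n,np.round(P,3).tolist(),P.mean(0).round(4),cv2.minAreaRect(P[:,:2].astype(np.float32)))
    E=f(c,o,e,.061);print(E.round(3).tolist(),E.mean(0).round(4),np.linalg.norm(E[1]-E[0]),np.degrees(np.arctan2(*(E[1]-E[0])[1::-1])))
```

```text
scene [[0.449, 0.111, 0.05], [0.413, 0.259, 0.05], [0.616, 0.305, 0.05], [0.651, 0.156, 0.05]] [0.532  0.2077 0.05  ] ((0.5318588614463806, 0.2076829969882965), (0.20904704928398132, 0.15261885523796082), 12.792844772338867)
[[0.58, 0.137, 0.061], [0.554, 0.292, 0.061]] [0.5671 0.2144 0.061 ] 0.15653878810147798 99.40375329381017
side [[0.652, 0.158, 0.05], [0.448, 0.11, 0.05], [0.414, 0.253, 0.05], [0.616, 0.304, 0.05]] [0.5323 0.2063 0.05  ] ((0.5320039391517639, 0.2057858109474182), (0.2101762890815735, 0.15000316500663757), 13.907209396362305)
[[0.578, 0.134, 0.061], [0.553, 0.291, 0.061]] [0.5654 0.2125 0.061 ] 0.15842369433104164 99.03275294450212
```

Call:
arm_command:
  deltas:
    - {"tx":0.042,"ty":-0.0264,"spin":-0.111}
    - {"tx":0.042,"ty":-0.0264,"spin":-0.111}
    - {"tx":0.042,"ty":-0.0264,"spin":-0.111}
    - {"tx":0.042,"ty":-0.0264,"spin":-0.111}
    - {"tx":0.042,"ty":-0.0264,"spin":-0.111}

```text
invalid input at $.deltas[0]: expected keys gripper, tx, ty, tz, spin
```

Call:
arm_command:
  deltas:
    - {"tx":0.042,"ty":-0.0264,"spin":-0.111}
    - {"tx":0.042,"ty":-0.0264,"spin":-0.111}
    - {"tx":0.042,"ty":-0.0264,"spin":-0.111}
    - {"tx":0.042,"ty":-0.0264,"spin":-0.111}
    - {"tx":0.042,"ty":-0.0264,"spin":-0.111}

```text
invalid input at $.deltas[0]: expected keys gripper, tx, ty, tz, spin
```

Call:
arm_command:
  deltas:
    - {"tz":-0.02}
    - {}
    - {}
    - {}

```text
invalid input at $.deltas[0]: expected keys gripper, tx, ty, tz, spin
```

Run:
```python
from h import *
c,s=wristcam();print(s["joint_positions"].round(1),s["position"].round(4),s["orientation"].round(3).tolist(),s["time_s"])
cv2.imwrite("pics/w1.png",c["frame"][:,:,::-1]);np.savez("w1.npz",**c)
```

```text
[72.9 13.8  0.2 76.5 -0.  90. ] [0.1466 0.4778 0.4039] [[-0.956, 0.293, -0.001], [0.293, 0.956, -0.002], [-0.0, -0.002, -1.0]] 0.1
```

View pics/w1.png

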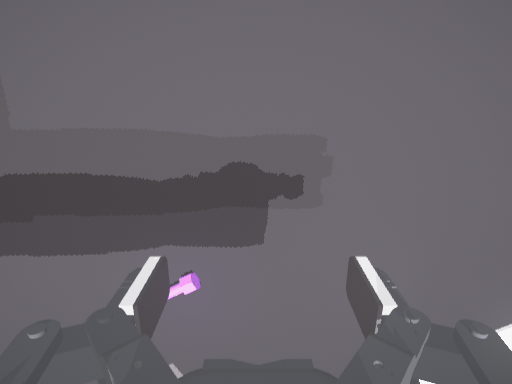

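The move was refused because every row needs all five keys, so the picture only shows the bench at the start pose with the purple column's end at (190,283). I'll repeat the move with full rows.

Call:
arm_command:
  deltas:
    - {"gripper":0,"tx":0.042,"ty":-0.0264,"tz":0,"spin":-0.111}
    - {"gripper":0,"tx":0.042,"ty":-0.0264,"tz":0,"spin":-0.111}
    - {"gripper":0,"tx":0.042,"ty":-0.0264,"tz":0,"spin":-0.111}
    - {"gripper":0,"tx":0.042,"ty":-0.0264,"tz":0,"spin":-0.111}
    - {"gripper":0,"tx":0.042,"ty":-0.0264,"tz":0,"spin":-0.111}

```text
time_s: 0.78
position: [0.3578, 0.3449, 0.4045]
orientation: [[-0.655, 0.755, -0.0], [0.755, 0.655, -0.0], [0.0, -0.0, -1.0]]
contact_force: [-0.1, 1.3, -0.9]
finger_gap: 0.0854
gripper_force: 0.0
```

Call:
arm_command:
  deltas:
    - {"gripper":0,"tx":0.042,"ty":-0.0264,"tz":0,"spin":-0.111}
    - {"gripper":0,"tx":0.042,"ty":-0.0264,"tz":0,"spin":-0.111}
    - {"gripper":0,"tx":0.042,"ty":-0.0264,"tz":0,"spin":-0.111}
    - {"gripper":0,"tx":0.042,"ty":-0.0264,"tz":0,"spin":-0.111}
    - {"gripper":0,"tx":0.042,"ty":-0.0264,"tz":0,"spin":-0.111}

```text
time_s: 1.4
position: [0.5679, 0.2129, 0.4042]
orientation: [[-0.159, 0.987, -0.001], [0.987, 0.159, -0.0], [0.0, -0.001, -1.0]]
contact_force: [0.5, 0.8, 0.4]
finger_gap: 0.0854
gripper_force: 0.0
```

Call:
arm_command:
  deltas:
    - {"gripper":0,"tx":0,"ty":0,"tz":-0.02,"spin":0}
    - {"gripper":0,"tx":0,"ty":0,"tz":0,"spin":0}
    - {"gripper":0,"tx":0,"ty":0,"tz":0,"spin":0}
    - {"gripper":0,"tx":0,"ty":0,"tz":0,"spin":0}

```text
time_s: 1.9
position: [0.5664, 0.2146, 0.3858]
orientation: [[-0.163, 0.987, 0.001], [0.987, 0.163, 0.001], [0.0, 0.002, -1.0]]
contact_force: [-0.0, 0.4, 0.1]
finger_gap: 0.0853
gripper_force: 0.0
```

Run:
```python
from h import *
c,s=wristcam();print(s["joint_positions"].round(1),s["position"].round(4),s["orientation"].round(3).tolist(),s["time_s"])
cv2.imwrite("pics/w2.png",c["frame"][:,:,::-1]);np.savez("w2.npz",**c)
print(c["T_tool_cam"].round(3).tolist())
```

```text
[ 20.8  26.4  15.6  79.1  -0.  101.3] [0.5664 0.2146 0.3858] [[-0.163, 0.987, 0.001], [0.987, 0.163, 0.001], [0.0, 0.002, -1.0]] 1.9
[[0.0, -0.945, -0.327, 0.085], [1.0, 0.0, -0.001, 0.0], [0.001, -0.327, 0.945, 0.03], [0.0, 0.0, 0.0, 1.0]]
```

View pics/w2.png

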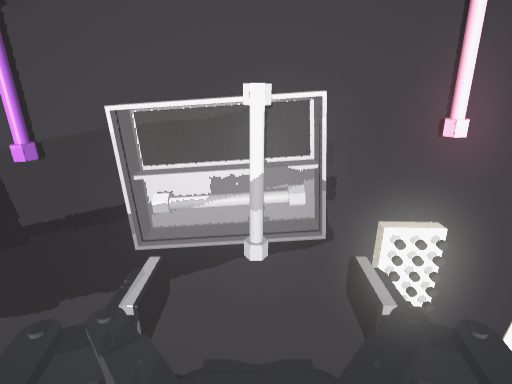

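The wrist view shows the column's nuts at (257,94) and (256,250), the rim corners at (107,107), (327,92), (326,238) and (137,250), and the liner in the far bay.

Run:
```python
from h import *
c=dict(np.load("w2.npz"))
P=np.array([ray(c,*p,.05) for p in[(107,107),(327,92),(326,238),(137,250)]]);print(P.round(3).tolist(),P.mean(0),cv2.minAreaRect(P[:,:2].astype(np.float32)))
E=np.array([ray(c,*p,.061) for p in[(257,94),(256,250)]]);print(E,E.mean(0),np.linalg.norm(E[1]-E[0]),np.degrees(np.arctan2(*(E[0]-E[1])[1::-1])))
```

```text
[[0.416, 0.257, 0.05], [0.617, 0.304, 0.05], [0.652, 0.157, 0.05], [0.45, 0.109, 0.05]] [0.53382347 0.20660069 0.05      ] ((0.5337253212928772, 0.2062789797782898), (0.2071802318096161, 0.15196536481380463), 13.133648872375488)
[[0.55356254 0.29171527 0.061     ]
 [0.57817892 0.13615958 0.061     ]] [0.56587073 0.21393743 0.061     ] 0.15749139705326567 98.99237460993253
```

Call:
arm_command:
  deltas:
    - {"gripper":0,"tx":0,"ty":0,"tz":-0.04,"spin":0}
    - {"gripper":0,"tx":0,"ty":0,"tz":-0.04,"spin":-0.007}
    - {"gripper":0,"tx":0,"ty":0,"tz":-0.04,"spin":0}
    - {"gripper":0,"tx":0,"ty":0,"tz":-0.03,"spin":0}
    - {"gripper":0,"tx":0,"ty":0,"tz":-0.008,"spin":0}

```text
time_s: 2.58
position: [0.5657, 0.2141, 0.2251]
orientation: [[-0.156, 0.988, -0.003], [0.988, 0.156, -0.001], [-0.001, -0.004, -1.0]]
contact_force: [-0.3, 0.1, 0.4]
finger_gap: 0.0853
gripper_force: 0.0
```

Call:
arm_command:
  deltas:
    - {"gripper":0,"tx":0,"ty":0,"tz":0,"spin":0}
    - {"gripper":0,"tx":0,"ty":0,"tz":0,"spin":0}
    - {"gripper":0,"tx":0,"ty":0,"tz":0,"spin":0}

```text
time_s: 2.95
position: [0.5673, 0.2143, 0.2283]
orientation: [[-0.155, 0.988, 0.003], [0.988, 0.155, 0.001], [0.001, 0.003, -1.0]]
contact_force: [-0.0, -0.1, -0.8]
finger_gap: 0.0854
gripper_force: 0.0
```

Call:
arm_command:
  deltas:
    - {"gripper":1,"tx":0,"ty":0,"tz":0,"spin":0}
    - {"gripper":1,"tx":0,"ty":0,"tz":0,"spin":0}
    - {"gripper":1,"tx":0,"ty":0,"tz":0,"spin":0}
    - {"gripper":1,"tx":0,"ty":0,"tz":0,"spin":0}
    - {"gripper":1,"tx":0,"ty":0,"tz":0,"spin":0}
  squeeze: 60

```text
time_s: 3.58
position: [0.5668, 0.214, 0.2269]
orientation: [[-0.155, 0.988, 0.0], [0.988, 0.155, 0.0], [0.0, 0.0, -1.0]]
contact_force: [0.4, -0.0, 1.8]
finger_gap: 0.0117
gripper_force: 58.5
```

Call:
arm_command:
  deltas:
    - {"gripper":1,"tx":0,"ty":0,"tz":0,"spin":0}
    - {"gripper":1,"tx":0,"ty":0,"tz":0,"spin":0}
    - {"gripper":1,"tx":0,"ty":0,"tz":0,"spin":0}

```text
time_s: 3.95
position: [0.5668, 0.214, 0.2269]
orientation: [[-0.155, 0.988, 0.0], [0.988, 0.155, 0.0], [-0.0, 0.0, -1.0]]
contact_force: [-1.5, 0.4, 1.9]
finger_gap: 0.0114
gripper_force: 58.5
```

Call:
arm_command:
  deltas:
    - {"gripper":1,"tx":0,"ty":0,"tz":0.01,"spin":0}
    - {"gripper":1,"tx":0,"ty":0,"tz":0.02,"spin":0}
    - {"gripper":1,"tx":0,"ty":0,"tz":0.03,"spin":0}
    - {"gripper":1,"tx":0,"ty":0,"tz":0.01,"spin":0}
    - {"gripper":1,"tx":0,"ty":0,"tz":0,"spin":0}

```text
time_s: 4.58
position: [0.5669, 0.2141, 0.2973]
orientation: [[-0.155, 0.988, 0.001], [0.988, 0.155, 0.001], [0.0, 0.001, -1.0]]
contact_force: [-0.5, 0.4, -0.7]
finger_gap: 0.0115
gripper_force: 58.6
```

Call:
arm_command:
  deltas:
    - {"gripper":1,"tx":-0.004,"ty":0.003,"tz":0,"spin":0.137}
    - {"gripper":1,"tx":-0.004,"ty":0.003,"tz":0,"spin":0.137}
    - {"gripper":1,"tx":-0.004,"ty":0.003,"tz":0,"spin":0.137}
    - {"gripper":1,"tx":-0.004,"ty":0.003,"tz":0,"spin":0.137}
    - {"gripper":1,"tx":-0.004,"ty":0.003,"tz":0,"spin":0.137}

```text
time_s: 5.2
position: [0.546, 0.2289, 0.2948]
orientation: [[-0.748, 0.663, -0.003], [0.663, 0.748, -0.001], [0.001, -0.003, -1.0]]
contact_force: [0.1, -0.2, -2.2]
finger_gap: 0.0114
gripper_force: 58.6
```

Call:
arm_command:
  deltas:
    - {"gripper":1,"tx":-0.004,"ty":0.003,"tz":0,"spin":0.137}
    - {"gripper":1,"tx":-0.004,"ty":0.003,"tz":0,"spin":0.137}
    - {"gripper":1,"tx":-0.004,"ty":0.003,"tz":0,"spin":0.137}
    - {"gripper":1,"tx":-0.004,"ty":0.003,"tz":0,"spin":0.137}
    - {"gripper":1,"tx":-0.004,"ty":0.002,"tz":0,"spin":0.137}

```text
time_s: 5.82
position: [0.526, 0.2429, 0.2949]
orientation: [[-0.999, 0.04, -0.003], [0.04, 0.999, -0.001], [0.003, -0.001, -1.0]]
contact_force: [-0.5, 0.1, -1.4]
finger_gap: 0.0115
gripper_force: 58.5
```

Call:
arm_command:
  deltas:
    - {"gripper":1,"tx":0,"ty":0,"tz":0,"spin":0.137}
    - {"gripper":1,"tx":-0.002,"ty":0,"tz":0,"spin":0.137}
    - {"gripper":1,"tx":0,"ty":0,"tz":0,"spin":0}
    - {"gripper":1,"tx":0,"ty":0,"tz":0,"spin":0}
    - {"gripper":1,"tx":0,"ty":0,"tz":0,"spin":0}

```text
time_s: 6.45
position: [0.5247, 0.2429, 0.2964]
orientation: [[-0.974, -0.226, -0.001], [-0.226, 0.974, -0.0], [0.001, -0.0, -1.0]]
contact_force: [0.5, 0.4, -1.0]
finger_gap: 0.0115
gripper_force: 58.5
```

Run:
```python
from h import *
c,s=wristcam();print(s["joint_positions"].round(1),s["position"].round(4),s["orientation"].round(3).tolist(),s["time_s"])
np.savez("w3.npz",**c)
d=camera("side");np.savez("s3.npz",**d)
B=cv2.resize(d["frame"][180:310,170:310],None,fx=3,fy=3,interpolation=2);B=B[:384]
cv2.imwrite("pics/m3.png",np.hstack([cv2.resize(c["frame"],(380,384)),B])[:,:,::-1])
```

```text
[24.8 26.3  1.8 65.5 -0.  11.8] [0.5247 0.2429 0.2964] [[-0.974, -0.226, -0.001], [-0.226, 0.974, -0.0], [0.001, -0.0, -1.0]] 6.45
```

View pics/m3.png

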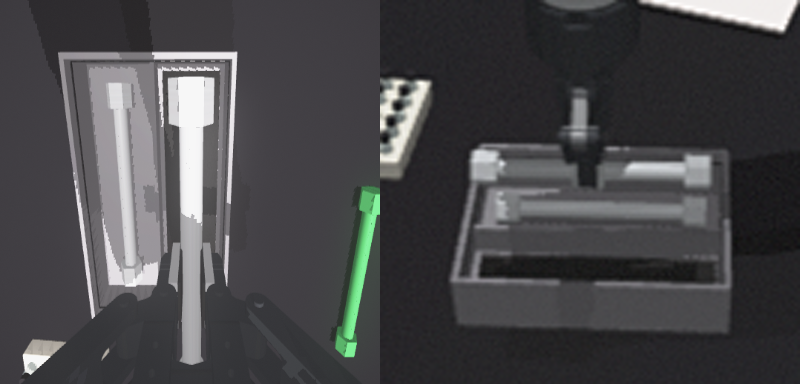

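The column is held level in line with the bay: side crop nuts at (485,165) and (698,170), with the liner bay below. A quick check of its height and centring.

Run:
```python
from h import *
d=dict(np.load("s3.npz"));u=np.array([np.cos(np.radians(13.06)),np.sin(np.radians(13.06))])*.077
for z in(.125,.131):
  for g in(1,-1):
    print(z,g,proj(d,[.5247+g*u[0],.2429+g*u[1],z]))
print("meas",170+(485-380)/3,180+165/3,170+(698-380)/3,180+170/3)
```

```text
0.125 1 [204.42253457 237.32701133]
0.125 -1 [274.54960542 239.11539955]
0.131 1 [204.19306837 235.33387829]
0.131 -1 [274.60687137 237.11660837]
meas 205.0 235.0 276.0 236.66666666666666
```

Call:
arm_command:
  deltas:
    - {"gripper":1,"tx":0,"ty":0,"tz":-0.02,"spin":0}
    - {"gripper":1,"tx":0,"ty":0,"tz":-0.03,"spin":0}
    - {"gripper":1,"tx":0,"ty":0,"tz":-0.03,"spin":0}
    - {"gripper":1,"tx":0,"ty":0,"tz":-0.02,"spin":0}
    - {"gripper":1,"tx":0,"ty":0,"tz":-0.008,"spin":0}

```text
time_s: 7.18
position: [0.5242, 0.2427, 0.1874]
orientation: [[-0.974, -0.227, -0.002], [-0.227, 0.974, -0.001], [0.002, -0.001, -1.0]]
contact_force: [-1.6, 0.7, -1.5]
finger_gap: 0.0116
gripper_force: 58.5
```

Call:
arm_command:
  deltas:
    - {"gripper":1,"tx":0,"ty":0,"tz":-0.003,"spin":0}
    - {"gripper":1,"tx":0,"ty":0,"tz":0,"spin":0}
    - {"gripper":1,"tx":0,"ty":0,"tz":0,"spin":0}

```text
time_s: 7.55
position: [0.5251, 0.2432, 0.1867]
orientation: [[-0.974, -0.227, 0.002], [-0.227, 0.974, 0.001], [-0.002, 0.0, -1.0]]
contact_force: [-1.2, -0.4, -1.7]
finger_gap: 0.0115
gripper_force: 58.5
```

Call:
arm_command:
  deltas:
    - {"gripper":1,"tx":0,"ty":0,"tz":-0.002,"spin":0}
    - {"gripper":1,"tx":0,"ty":0,"tz":0,"spin":0}
    - {"gripper":1,"tx":0,"ty":0,"tz":0,"spin":0}

```text
time_s: 7.92
position: [0.5247, 0.243, 0.1838]
orientation: [[-0.974, -0.227, 0.0], [-0.227, 0.974, 0.0], [-0.0, 0.0, -1.0]]
contact_force: [-0.4, 0.4, -1.6]
finger_gap: 0.0119
gripper_force: 58.5
```

Call:
arm_command:
  deltas:
    - {"gripper":1,"tx":0,"ty":0,"tz":-0.001,"spin":0}
    - {"gripper":1,"tx":0,"ty":0,"tz":0,"spin":0}
    - {"gripper":0.68,"tx":0,"ty":0,"tz":0,"spin":0}
    - {"gripper":0.68,"tx":0,"ty":0,"tz":0,"spin":0}
    - {"gripper":0.68,"tx":0,"ty":0,"tz":0,"spin":0}

```text
time_s: 8.55
position: [0.5248, 0.243, 0.1828]
orientation: [[-0.974, -0.227, 0.0], [-0.227, 0.974, 0.0], [-0.0, 0.0, -1.0]]
contact_force: [-0.5, 0.3, -0.3]
finger_gap: 0.0277
gripper_force: 0.0
```

Call:
arm_command:
  deltas:
    - {"gripper":0.68,"tx":0,"ty":0,"tz":0,"spin":0}
    - {"gripper":0.68,"tx":0,"ty":0,"tz":0.01,"spin":0}
    - {"gripper":0.68,"tx":0,"ty":0,"tz":0.02,"spin":0}
    - {"gripper":0.68,"tx":0,"ty":0,"tz":0.04,"spin":0}
    - {"gripper":0.68,"tx":0,"ty":0,"tz":0.04,"spin":0}

```text
time_s: 9.18
position: [0.5246, 0.2429, 0.2943]
orientation: [[-0.974, -0.227, -0.0], [-0.227, 0.974, -0.0], [0.0, 0.0, -1.0]]
contact_force: [0.7, 0.5, 0.5]
finger_gap: 0.0274
gripper_force: 0.0
```

Call:
arm_command:
  deltas:
    - {"gripper":0,"tx":0,"ty":0,"tz":0.04,"spin":0}
    - {"gripper":0,"tx":0,"ty":0,"tz":0.04,"spin":0}
    - {"gripper":0,"tx":0,"ty":0,"tz":0.02,"spin":0}
    - {"gripper":0,"tx":0,"ty":0,"tz":0,"spin":0}
    - {"gripper":0,"tx":0,"ty":0,"tz":0,"spin":0}

```text
time_s: 9.8
position: [0.5244, 0.2429, 0.3919]
orientation: [[-0.974, -0.227, -0.001], [-0.227, 0.974, -0.001], [0.001, -0.0, -1.0]]
contact_force: [-0.8, -0.2, -0.9]
finger_gap: 0.0859
gripper_force: 0.0
```

Run:
```python
from h import *
c,s=wristcam();print(s["joint_positions"].round(1),s["position"].round(4),s["time_s"])
np.savez("w4.npz",**c)
d=camera("side");np.savez("s4.npz",**d)
B=cv2.resize(d["frame"][200:310,170:300],None,fx=3.2,fy=3.49,interpolation=2);B=cv2.resize(B,(400,384))
cv2.imwrite("pics/m4.png",np.hstack([cv2.resize(c["frame"],(390,384)),B])[:,:,::-1])
```

```text
[24.9 23.1 11.4 78.4 -0.  11.7] [0.5244 0.2429 0.3919] 9.8
```

View pics/m4.png

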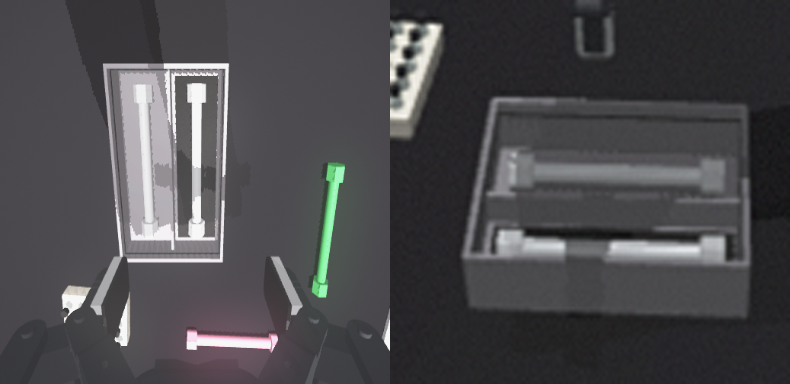

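The column lies flat lengthwise in the liner bay (wrist nuts at (197,93) and (197,228)) and the stored column is undisturbed. Now the lid.

Call:
arm_command:
  deltas:
    - {"gripper":0,"tx":0.002,"ty":-0.0445,"tz":0,"spin":-0.032}
    - {"gripper":0,"tx":0.002,"ty":-0.0445,"tz":0,"spin":-0.032}
    - {"gripper":0,"tx":0.002,"ty":-0.0445,"tz":0,"spin":-0.032}
    - {"gripper":0,"tx":0.002,"ty":-0.0445,"tz":0,"spin":-0.032}
    - {"gripper":0,"tx":0.002,"ty":-0.0445,"tz":0,"spin":-0.032}

```text
time_s: 10.52
position: [0.5344, 0.0191, 0.3914]
orientation: [[-0.998, -0.068, -0.002], [-0.068, 0.998, -0.0], [0.002, 0.0, -1.0]]
contact_force: [0.8, 0.1, 0.1]
finger_gap: 0.0855
gripper_force: 0.0
```

Call:
arm_command:
  deltas:
    - {"gripper":0,"tx":0.002,"ty":-0.0445,"tz":0,"spin":-0.032}
    - {"gripper":0,"tx":0.002,"ty":-0.0445,"tz":0,"spin":-0.032}
    - {"gripper":0,"tx":0.002,"ty":-0.0445,"tz":0,"spin":-0.032}
    - {"gripper":0,"tx":0,"ty":-0.0445,"tz":0,"spin":-0.032}
    - {"gripper":0,"tx":0,"ty":-0.0445,"tz":0,"spin":-0.032}

```text
time_s: 11.15
position: [0.5404, -0.2034, 0.3913]
orientation: [[-0.996, 0.092, -0.002], [0.092, 0.996, 0.001], [0.002, 0.001, -1.0]]
contact_force: [1.1, 0.4, 0.1]
finger_gap: 0.0854
gripper_force: 0.0
```

Call:
arm_command:
  deltas:
    - {"gripper":0,"tx":0,"ty":0,"tz":0,"spin":0}
    - {"gripper":0,"tx":0,"ty":0,"tz":0,"spin":0}
    - {"gripper":0,"tx":0,"ty":0,"tz":0,"spin":0}

```text
time_s: 11.52
position: [0.5407, -0.2008, 0.3923]
orientation: [[-0.996, 0.089, -0.001], [0.089, 0.996, 0.001], [0.001, 0.001, -1.0]]
contact_force: [-0.6, 0.4, -0.5]
finger_gap: 0.0854
gripper_force: 0.0
```

Run:
```python
from h import *
c,s=wristcam();print(s["position"].round(4),s["orientation"].round(3).tolist(),s["time_s"])
np.savez("w5.npz",**c);cv2.imwrite("pics/w5.png",c["frame"][:,:,::-1])
```

```text
[ 0.5407 -0.2008  0.3923] [[-0.996, 0.089, -0.001], [0.089, 0.996, 0.001], [0.001, 0.001, -1.0]] 11.525
```

View pics/w5.png

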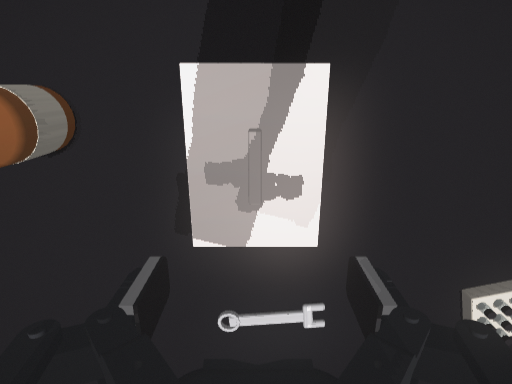

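The lid is under the gripper: corners (180,63), (330,63), (318,248) and (193,248), grip at (255,165). The spanner (272,318) and the bottle (30,125) are clear.

Run:
```python
from h import *
c=dict(np.load("w5.npz"))
P=np.array([ray(c,*p,.013) for p in[(180,63),(330.5,63),(318.5,248),(193,248)]]);print(P.round(4).tolist(),P.mean(0),cv2.minAreaRect(P[:,:2].astype(np.float32)))
for p,z in(((255,129),.04),((255,209),.04)):print(ray(c,*p,z))
```

```text
[[0.4269, -0.27, 0.013], [0.4407, -0.1156, 0.013], [0.654, -0.1335, 0.013], [0.64, -0.2899, 0.013]] [ 0.54038303 -0.20227788  0.013     ] ((0.5403841733932495, -0.20222225785255432), (0.15704181790351868, 0.21402864158153534), 84.90203094482422)
[ 0.49718866 -0.19869827  0.04      ]
[ 0.58402154 -0.20667793  0.04      ]
```

Call:
arm_command:
  deltas:
    - {"gripper":0,"tx":0,"ty":-0.001,"tz":-0.05,"spin":0}
    - {"gripper":0,"tx":0,"ty":0,"tz":-0.05,"spin":0}
    - {"gripper":0,"tx":0,"ty":0,"tz":-0.05,"spin":0}
    - {"gripper":0,"tx":0,"ty":0,"tz":-0.04,"spin":0}
    - {"gripper":0,"tx":0,"ty":0,"tz":-0.012,"spin":0}

```text
time_s: 12.2
position: [0.5395, -0.2015, 0.1881]
orientation: [[-0.996, 0.089, -0.005], [0.089, 0.996, 0.002], [0.005, 0.002, -1.0]]
contact_force: [-0.3, -0.5, 0.2]
finger_gap: 0.0853
gripper_force: 0.0
```

Call:
arm_command:
  deltas:
    - {"gripper":0,"tx":0,"ty":0,"tz":0,"spin":0}
    - {"gripper":0,"tx":0,"ty":0,"tz":0,"spin":0}
    - {"gripper":0,"tx":0,"ty":0,"tz":0,"spin":0}
    - {"gripper":0,"tx":0,"ty":0,"tz":0,"spin":0}

```text
time_s: 12.7
position: [0.5411, -0.2032, 0.1919]
orientation: [[-0.996, 0.091, 0.002], [0.091, 0.996, -0.001], [-0.002, -0.001, -1.0]]
contact_force: [-0.5, -0.5, -0.0]
finger_gap: 0.0854
gripper_force: 0.0
```

Call:
arm_command:
  deltas:
    - {"gripper":1,"tx":0,"ty":0,"tz":0,"spin":0}
    - {"gripper":1,"tx":0,"ty":0,"tz":0,"spin":0}
    - {"gripper":1,"tx":0,"ty":0,"tz":0,"spin":0}
    - {"gripper":1,"tx":0,"ty":0,"tz":0,"spin":0}
    - {"gripper":1,"tx":0,"ty":0,"tz":0,"spin":0}
  squeeze: 80

```text
time_s: 13.32
position: [0.5408, -0.203, 0.1909]
orientation: [[-0.996, 0.091, 0.0], [0.091, 0.996, -0.0], [-0.0, -0.0, -1.0]]
contact_force: [-0.7, -0.8, 2.0]
finger_gap: 0.0123
gripper_force: 80.6
```

Call:
arm_command:
  deltas:
    - {"gripper":1,"tx":0,"ty":0,"tz":0,"spin":0}
    - {"gripper":1,"tx":0,"ty":0,"tz":0,"spin":0}

```text
time_s: 13.58
position: [0.5408, -0.2031, 0.1909]
orientation: [[-0.996, 0.091, 0.0], [0.091, 0.996, -0.0], [-0.0, -0.0, -1.0]]
contact_force: [-1.1, 0.3, 2.4]
finger_gap: 0.0126
gripper_force: 80.6
```

Call:
arm_command:
  deltas:
    - {"gripper":1,"tx":0,"ty":0,"tz":0.01,"spin":0}
    - {"gripper":1,"tx":0,"ty":0,"tz":0.02,"spin":0}
    - {"gripper":1,"tx":0,"ty":0,"tz":0.03,"spin":0}
    - {"gripper":1,"tx":0,"ty":0,"tz":0.03,"spin":0}
    - {"gripper":1,"tx":0,"ty":0,"tz":0.03,"spin":0}

```text
time_s: 14.2
position: [0.5404, -0.2029, 0.3115]
orientation: [[-0.996, 0.091, -0.001], [0.091, 0.996, 0.0], [0.001, 0.0, -1.0]]
contact_force: [1.1, 0.6, -1.9]
finger_gap: 0.0123
gripper_force: 80.0
```

Call:
arm_command:
  deltas:
    - {"gripper":1,"tx":0,"ty":0.02,"tz":0,"spin":0.02}
    - {"gripper":1,"tx":0,"ty":0.03,"tz":0,"spin":0.025}
    - {"gripper":1,"tx":0,"ty":0.04,"tz":0,"spin":0.03}
    - {"gripper":1,"tx":0,"ty":0.04,"tz":0,"spin":0.03}
    - {"gripper":1,"tx":0,"ty":0.04,"tz":0,"spin":0.03}

```text
time_s: 14.82
position: [0.5396, -0.0306, 0.3088]
orientation: [[-0.999, -0.047, -0.003], [-0.047, 0.999, 0.001], [0.003, 0.001, -1.0]]
contact_force: [0.6, -0.1, -1.9]
finger_gap: 0.0122
gripper_force: 80.0
```

Call:
arm_command:
  deltas:
    - {"gripper":1,"tx":0,"ty":0.04,"tz":0,"spin":0.03}
    - {"gripper":1,"tx":0,"ty":0.04,"tz":0,"spin":0.03}
    - {"gripper":1,"tx":0,"ty":0.04,"tz":0,"spin":0.03}
    - {"gripper":1,"tx":-0.003,"ty":0.04,"tz":0,"spin":0.03}
    - {"gripper":1,"tx":-0.004,"ty":0.03,"tz":0,"spin":0.027}

```text
time_s: 15.45
position: [0.5321, 0.1595, 0.3087]
orientation: [[-0.981, -0.194, -0.004], [-0.194, 0.981, -0.0], [0.004, 0.0, -1.0]]
contact_force: [-0.5, -0.2, -1.8]
finger_gap: 0.0126
gripper_force: 79.9
```

Call:
arm_command:
  deltas:
    - {"gripper":1,"tx":0,"ty":0.03,"tz":0,"spin":0.02}
    - {"gripper":1,"tx":0,"ty":0.02,"tz":0,"spin":0.02}
    - {"gripper":1,"tx":0,"ty":0,"tz":0,"spin":0}
    - {"gripper":1,"tx":0,"ty":0,"tz":0,"spin":0}
    - {"gripper":1,"tx":0,"ty":0,"tz":0,"spin":0}

```text
time_s: 16.08
position: [0.5337, 0.2061, 0.3106]
orientation: [[-0.974, -0.228, -0.0], [-0.228, 0.974, -0.0], [0.0, -0.0, -1.0]]
contact_force: [0.8, 0.3, -2.5]
finger_gap: 0.0125
gripper_force: 79.9
```

Run:
```python
from h import *
s=manip.state();print(s["position"].round(4),np.degrees(np.arctan2(s["orientation"][1,0],s["orientation"][0,0]))+360,s["time_s"])
for n in("side","scene"):
    c=dict(camera(n));f=c["frame"].astype(int);m=(f.min(2)>185).astype(np.uint8)
    ks,_=cv2.findContours(m,cv2.RETR_EXTERNAL,cv2.CHAIN_APPROX_NONE)
    z=s["position"][2]-.1909+.013
    for k in ks:
        P=np.array([ray(c,*p,z)[:2] for p in k[:,0].astype(float)],np.float32);r=cv2.minAreaRect(P)
        if cv2.contourArea(k)>800 and np.hypot(r[0][0]-.53,r[0][1]-.2)<.08:print(n,r)
    np.savez(n+"6.npz",**c)
```

```text
[0.5337 0.2061 0.3106] 193.1654082277631 16.075
side ((0.532058596611023, 0.2063443511724472), (0.21162423491477966, 0.15503853559494019), 13.259998321533203)
scene ((0.5353051424026489, 0.20789319276809692), (0.21196028590202332, 0.1540795862674713), 12.880257606506348)
```

Call:
arm_command:
  deltas:
    - {"gripper":1,"tx":-0.001,"ty":0,"tz":-0.02,"spin":0}
    - {"gripper":1,"tx":0,"ty":0,"tz":-0.025,"spin":0}
    - {"gripper":1,"tx":0,"ty":0,"tz":-0.02,"spin":0}
    - {"gripper":1,"tx":0,"ty":0,"tz":0,"spin":0}
    - {"gripper":1,"tx":0,"ty":0,"tz":0,"spin":0}

```text
time_s: 16.8
position: [0.5332, 0.2068, 0.2466]
orientation: [[-0.974, -0.229, 0.001], [-0.229, 0.974, 0.0], [-0.001, 0.0, -1.0]]
contact_force: [0.4, 1.3, -2.4]
finger_gap: 0.0125
gripper_force: 79.9
```

Call:
arm_command:
  deltas:
    - {"gripper":1,"tx":0,"ty":0,"tz":-0.003,"spin":0}
    - {"gripper":1,"tx":0,"ty":0,"tz":-0.003,"spin":0}
    - {"gripper":1,"tx":0,"ty":0,"tz":-0.002,"spin":0}
    - {"gripper":1,"tx":0,"ty":0,"tz":0,"spin":0}
    - {"gripper":1,"tx":0,"ty":0,"tz":0,"spin":0}

```text
time_s: 17.42
position: [0.5327, 0.207, 0.2378]
orientation: [[-0.973, -0.229, 0.0], [-0.229, 0.973, 0.0], [-0.0, 0.0, -1.0]]
contact_force: [-0.3, 0.8, -2.8]
finger_gap: 0.0123
gripper_force: 79.9
```

Call:
arm_command:
  deltas:
    - {"gripper":1,"tx":0,"ty":0,"tz":-0.002,"spin":0}
    - {"gripper":1,"tx":0,"ty":0,"tz":-0.002,"spin":0}
    - {"gripper":1,"tx":0,"ty":0,"tz":0,"spin":0}
    - {"gripper":1,"tx":0,"ty":0,"tz":0,"spin":0}

```text
time_s: 17.92
position: [0.5327, 0.207, 0.2337]
orientation: [[-0.973, -0.229, -0.0], [-0.229, 0.973, -0.0], [0.0, -0.0, -1.0]]
contact_force: [-0.0, 0.2, -2.0]
finger_gap: 0.0124
gripper_force: 79.9
```

Call:
arm_command:
  deltas:
    - {"gripper":1,"tx":0,"ty":0,"tz":-0.001,"spin":0}
    - {"gripper":1,"tx":0,"ty":0,"tz":0,"spin":0}
    - {"gripper":1,"tx":0,"ty":0,"tz":0,"spin":0}

```text
time_s: 18.3
position: [0.5328, 0.207, 0.2329]
orientation: [[-0.973, -0.229, 0.0], [-0.229, 0.973, 0.0], [-0.0, 0.0, -1.0]]
contact_force: [0.1, -0.4, -0.2]
finger_gap: 0.0121
gripper_force: 80.2
```

Call:
arm_command:
  deltas:
    - {"gripper":1,"tx":0,"ty":0,"tz":-0.0005,"spin":0}
    - {"gripper":1,"tx":0,"ty":0,"tz":0,"spin":0}
    - {"gripper":1,"tx":0,"ty":0,"tz":0,"spin":0}

```text
time_s: 18.68
position: [0.5328, 0.207, 0.2329]
orientation: [[-0.973, -0.229, 0.001], [-0.229, 0.973, 0.0], [-0.001, 0.0, -1.0]]
contact_force: [-1.6, -1.0, 4.9]
finger_gap: 0.0125
gripper_force: 80.7
```

Contact at TCP z 0.2329, which is exactly the seated height. Releasing and withdrawing.

Call:
arm_command:
  deltas:
    - {"gripper":0.5,"tx":0,"ty":0,"tz":0,"spin":0}
    - {"gripper":0.5,"tx":0,"ty":0,"tz":0,"spin":0}
    - {"gripper":0.5,"tx":0,"ty":0,"tz":0,"spin":0}
    - {"gripper":0.5,"tx":0,"ty":0,"tz":0.01,"spin":0}
    - {"gripper":0.5,"tx":0,"ty":0,"tz":0.03,"spin":0}

```text
time_s: 19.3
position: [0.532, 0.2067, 0.2714]
orientation: [[-0.973, -0.229, -0.004], [-0.229, 0.973, -0.001], [0.004, -0.001, -1.0]]
contact_force: [0.6, -0.1, -0.4]
finger_gap: 0.043
gripper_force: 0.0
```

Call:
arm_command:
  deltas:
    - {"gripper":0,"tx":0,"ty":0,"tz":0.05,"spin":0}
    - {"gripper":0,"tx":0,"ty":0,"tz":0.05,"spin":0}
    - {"gripper":0,"tx":0,"ty":0,"tz":0.02,"spin":0}
    - {"gripper":0,"tx":0,"ty":0,"tz":0,"spin":0}
    - {"gripper":0,"tx":0,"ty":0,"tz":0,"spin":0}

```text
time_s: 19.92
position: [0.5324, 0.2069, 0.3912]
orientation: [[-0.973, -0.229, -0.002], [-0.229, 0.973, -0.001], [0.002, -0.0, -1.0]]
contact_force: [-0.4, -0.5, -0.6]
finger_gap: 0.0853
gripper_force: 0.0
```

Run:
```python
from h import *
c,s=wristcam();d=camera("side");e=camera("scene")
z=.055
for n,c2 in(("wrist",c),("side",d),("scene",e)):
    f=c2["frame"].astype(int);m=(f.min(2)>150).astype(np.uint8)
    for k in cv2.findContours(m,cv2.RETR_EXTERNAL,cv2.CHAIN_APPROX_NONE)[0]:
        P=np.array([ray(c2,*p,z)[:2] for p in k[:,0].astype(float)],np.float32);r=cv2.minAreaRect(P)
        if cv2.contourArea(k)>800 and np.hypot(r[0][0]-.53,r[0][1]-.2)<.08:print(n,r)
B=cv2.resize(d["frame"][130:300,140:320],(400,384),interpolation=2)
A=cv2.resize(e["frame"][100:310,100:360],(400,384),interpolation=2)
cv2.imwrite("pics/m7.png",np.hstack([A,B])[:,:,::-1])
```

```text
wrist ((0.5309945940971375, 0.20738855004310608), (0.2114015519618988, 0.1554715931415558), 13.258793830871582)
side ((0.5311083793640137, 0.2076839804649353), (0.2130599468946457, 0.15803922712802887), 13.301861763000488)
scene ((0.5344635248184204, 0.20899005234241486), (0.21533991396427155, 0.15762004256248474), 13.268410682678223)
```

View pics/m7.png

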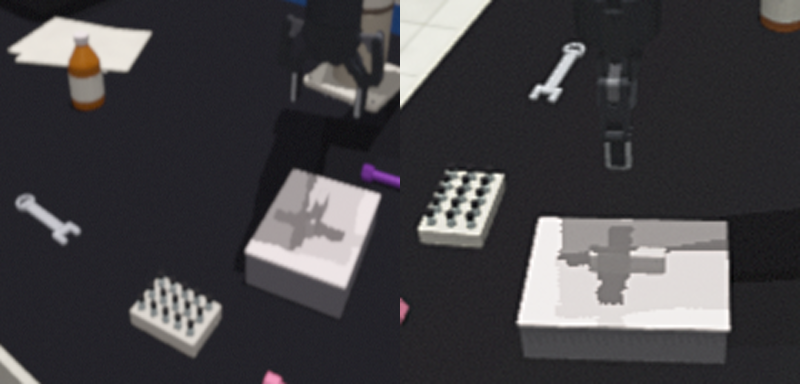

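The lid sits flush on the box, all round in both views. The bottle, spanner and rack are where they were, and the gripper is clear.

```bash
python3 -c "
from cell import manip;print(manip.sign_off())"
```

```text
the job is handed in; nothing more can be done
None
```

The job is handed in, at about 20 s of the 62 s allowed: the column lies lengthwise on the liner in the free bay, the lid is seated and released, and the stored column, bottle, spanner and vial rack were left where they were.

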